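# Make up the shoe-finishing spindle

### The job

Take the black cap off the top of the upright spindle and stand it on the cork mat. Then build up the spindle: lower the wide sanding wheel, hub upwards, down the post until it is fully home, then the metal collar down onto the wheel's hub, and last put the cap back on top so that it sits on the collar. Lower the parts all the way down rather than letting them drop, and leave the other things on the bench where they are.

Things in the scene. Friction and masses are not known exactly. Their poses are not given: they have to be found in the camera images.
- stand_seat (a point): Spindle stand, fixed to the bench: a round green foot (130 mm diameter, 22 mm high), on it a steel shoulder (48 mm diameter, 8 mm high), and from that a vertical steel post, 20 mm diameter, standing 90 mm above the shoulder (its top 10 mm tapers to 10 mm diameter). This point is on the post's axis at the top of the shoulder, 30 mm above the bench: the seat on which the wheel comes home. z is up.
- cap: Black plastic fluted cap, round, 60 mm diameter, 45 mm high, closed on top, with a blind bore from below of 25 mm diameter and 30 mm depth. At the start it sits on the tip of the post, its underside 60 mm above the seat. Origin: centre of its underside; z is up its axis. At the end its underside rests on the collar, 74 mm above the seat. About 0.12 kg.
- wheel: Sanding wheel lying on the bench hub upwards: a plywood disc of 120 mm diameter and 24 mm thickness with a dark abrasive rim, and on it a dark wooden hub of 56 mm diameter and 26 mm height (50 mm in all); a 25 mm bore goes right through. Take it by the hub from above. Origin: centre of the disc's underside; z is up the axis, towards the hub. About 0.28 kg.
- collar: Plain aluminium collar lying flat on the bench: a thick ring of 60 mm outside diameter, 24 mm high, with a 25 mm bore right through; either way up is the same. Origin: centre of its underside as built; z along its axis. On the wheel its underside is 50 mm above the seat. About 0.16 kg.
- mat: Square cork mat, 130 x 130 mm, 4 mm thick, fixed to the bench, empty at the start: the place for the cap meanwhile. Origin: centre of its underside (bench height), x and y along its sides.
- tape: Bystander: empty cardboard tape core lying flat, a thin ring of 76 mm outside and 56 mm inside diameter, 25 mm high. Origin: centre of its underside.
- hammer: Bystander: hammer with a wooden handle, 220 mm long, lying flat, 26 mm high. Origin: middle of its length, on the bench; x along the handle towards the head.
- last: Bystander: wooden shoe last, about 230 mm long, 75 mm wide, 90 mm high. Origin: about the middle of its length, on the bench; x towards the toe.
- tin: Bystander: steel tin of 76 mm diameter, 100 mm high, holding tools that stand up to about 180 mm above the bench. Origin: centre of its underside.
- bottle: Bystander: white bottle, 60 mm diameter, 150 mm high. Origin: centre of its underside.
- brush: Bystander: flat brush with a wooden handle, 200 mm long, lying flat. Origin: middle of its length, on the bench; x along it towards the bristles.
There are look-alikes about, which are no part of the job. Of the things that look like the collar, take the one that is farthest from the robot's base at the start.

How it is judged:
By the outcome, as a careful person would: the job done as asked, in the order asked, and still so for the second after the job is handed in, with the robot touching nothing.
It also fails if it takes over 72 s, if anything falls off the work surface, if the arm or the gripper's body presses on something with over 40 N, if the wrist force passes 120 N, or if a joint passes its speed limit or range.

### The arm

A 6-joint arm with a two-finger parallel gripper is mounted at the origin on the work surface. World frame = base frame: x ahead of the robot, y to its left, z up, the work surface at z = 0. Lengths are in mm, angles in degrees, forces in N, time in s.
With the tool pointing down it reaches from about 350 to 850 mm from the base axis. Payload 8.1 kg.
Tool frame: the origin (TCP) lies midway between the tips of the shut fingers; the grasp point (between the pads) lies 19 mm behind it (r.pinch_z is the distance from the TCP to the grasp point, in mm); z points along the fingers, y is the line along which they close (so a half turn about z gives the same grasp; the last joint's range is limited). The gripper opens to 85 mm and grips with 20 to 120 N. Pads are 22 mm wide; open, the fingers measure 114 mm over their backs; the gripper's body (76 mm by 85 mm) begins 54 mm behind the grasp point. The pads swing forward as they close: fully open they stand 13 mm farther back than shut.
Start: joints at [61.57, 7.471, 85.268, -0, 87.261, -4.893], TCP at [239.585, 550.095, 231.292] pointing down, gripper open.
Joint ranges: [-169.43, 169.43], [-51.17, 129.36], [1.28, 143.12], [-76.62, 256.62], [0, 156.53], [-152.29, 152.29]. Speed limits (degrees/s): [136.94, 136.94, 159.86, 180, 180, 180].

### API

Orientations are given as [roll, pitch, yaw] about the fixed x, y, z axes, in that order (R = Rz(yaw) Ry(pitch) Rx(roll)).
In Python, from bench import r gives the robot as it stands.
- The arm moves only by the shell command python3 -m jog 'ROWS' [OPENING] [FORCE]. ROWS is JSON, one flat list of numbers, 6 for each row, row after row: the shift along the tool's x, y, z in m, then the turn, a rotation vector about the tool's x, y, z in rad. A call has 1 to 8 rows; each row is the pose to reach, as a shift and turn from the pose commanded when the call began, along the tool's axes at that moment; what a row does not reach only later rows make up. A row lasts 1/8 s, in which the tool goes at most 62.5 mm and 10.7 degrees, less where a joint would pass 70% of its speed; a pose out of reach is approached as far as the arm can. A call with a gripper value outside its range is refused whole. OPENING is the opening, from -1 (shut) to 1 (fully open), set as the call begins (- or left out, the last holds). The fingers move at their own pace and stop on an object; FORCE is the grip in N (left out, the last holds). Time passes only in rows, so rows that repeat a pose let the fingers close. It gives the time, the measured TCP pose, the force, the opening and the grip force at its end, in the units of the state.
- r.sense(): the state, without advancing time (a new reading comes with each control period).
- r.snapshot(name): name is "scene" or "top"; returns a dict with "pixels" (400x640x3 uint8, red, green, blue), "range_z" (400x640 float32, mm along the optical axis (not along the pixel's ray), 0 where there is no reading), "K" (3x3 intrinsics, pixels), "rvec" (rotation vector, rad) and "tvec" (3), from world to camera coordinates, as OpenCV has them. Camera axes: x right, y down, z forward; pixel columns grow to the right and rows downward; lengths in mm; the calibration is good to about 2 mm. A picture is of the moment at which its call begins.
- r.hand_in(): hands the job in; it is judged then, once.
Trained networks look in a picture, given as the dict that the camera call returned (one of the last four; its "shot" number tells which), for a name from the list of things; names that differ only in an ending like _2 or _b are one class to them, and where a whole thing is asked for, a point or a joint stands for the part that bears it (a point fixed in the world has none). Each returns a list of dicts, best first, with "score" (0 to 1); they miss things now and then, are a little off and sometimes report something else, mostly with a low value. They report only what shows in the picture. A call takes as long as a camera call. They do not tell look-alikes from the thing itself.
- r.look_for(picture, target): "bbox" ([left, top, right, bottom] in pixels, round what is visible of it).
- r.outline_of(picture, target): "region" (400x640 bool, what is visible of it) and "bbox" ([left, top, right, bottom] in pixels, round what is visible of it).
The state is a dict: "time": time; "joint_pos": joint angles; "qd": joint speeds; "joint_efforts": joint torques, N m; "tool_pos": TCP position; "tcp_rot": TCP orientation; "ft_force": force on the tool from outside, world axes, zero at the start; "wrist_torque": the same for the moment, N m; "finger_gap": finger opening in mm; "grip_force": force on a finger pad.
Only numpy, scipy, OpenCV 4.12 (cv2) and the standard library are available. Lean on these libraries where they do the work, as an engineer would, in place of code of your own. Each camera call takes 0.05 s, during which the arm holds its last target. There are 200 camera calls.

## Working session

There is one attempt and no reset: what is moved stays moved. The work goes in short steps, Python scripts to look and compute and a shell command to move; the robot and the scene stay as the last step left them, time stands still between calls to the robot, and variables do not carry over. Pictures are saved under pics/ and viewed, at most 10 in all, crops included, and the job is handed in when it is done.

```bash
mkdir -p pics; ls
cat > h.py <<'E'
import numpy as np, cv2
from bench import r
def pts(s):
    K=np.array(s["K"]);R=cv2.Rodrigues(np.array(s["rvec"],float))[0];t=np.array(s["tvec"],float).ravel()
    z=s["range_z"].astype(float);v,u=np.mgrid[:400,:640]
    P=np.stack([(u-K[0,2])/K[0,0]*z,(v-K[1,2])/K[1,1]*z,z],-1)
    W=(P-t)@R
    W[z==0]=np.nan
    return W
def save(s,n): cv2.imwrite(f"pics/{n}.png",s["pixels"][...,::-1])
E
python3 - <<'E'
from h import *
for n in("scene","top"):
    s=r.snapshot(n);save(s,n+"0");W=pts(s)
    np.savez(f"{n}0.npz",W=W,px=s["pixels"])
    for o in["stand_seat","cap","wheel","collar","mat","tape"]:
        for d in r.outline_of(s,o):
            m=d["region"];w=W[m];w=w[~np.isnan(w[:,0])]
            if len(w)<5: continue
            zt=np.percentile(w[:,2],95);q=w[w[:,2]>zt-6]
            c,rad=cv2.minEnclosingCircle(q[:,:2].astype(np.float32))
            print(n,o,round(d["score"],2),np.round(d["bbox"]),"top z",zt.round(1),"circ",np.round(c,1),round(rad,1),"med",np.median(q,0).round(1),len(q))
print(r.sense())
E
```

```text
pics
scene stand_seat 0.72 [343. 214. 391. 246.] top z 31.7 circ [586.9 112.6] 45.6 med [583.2 112.1  29.6] 181
scene cap 0.73 [359. 190. 382. 216.] top z 135.4 circ [578.3 109.9] 28.8 med [579.2 110.6 133.1] 232
scene cap 0.35 [339. 183. 360. 202.] top z 25.9 circ [472.8   6.2] 38.4 med [473.8   0.5  23.3] 136
scene wheel 0.9 [268. 193. 308. 228.] top z 49.4 circ [ 621.9 -116.1] 30.2 med [ 624.2 -114.1   48.4] 195
scene collar 0.87 [407. 186. 428. 208.] top z 24.4 circ [387.5 190.4] 31.3 med [390.3 188.3  21.7] 175
scene collar 0.86 [451. 194. 474. 212.] top z 24.9 circ [351.2 313.6] 30.8 med [351.5 312.6  21.7] 186
scene collar 0.62 [439. 213. 459. 236.] top z 24.8 circ [448.9 307.3] 32.7 med [451.7 309.5  21.9] 221
scene mat 0.65 [245. 141. 292. 168.] top z 6.0 circ [ 431.3 -317.7] 88.0 med [ 433.5 -314.9    2.5] 816
scene tape 0.57 [339. 183. 363. 201.] top z 25.9 circ [509.3  27.8] 80.4 med [472.9   4.2  23.3] 156
top cap 0.79 [252. 182. 270. 204.] top z 138.5 circ [570.4 104. ] 28.4 med [571.  104.9 135.7] 262
top cap 0.4 [372. 140. 399. 161.] top z 151.7 circ [ 710.4 -274.9] 1
[... 934 characters left out ...]
  3.3  25.6] 178
{'time': 0.7, 'joint_pos': array([ 6.15692659e+01,  7.46760591e+00,  8.52675590e+01, -4.40944913e-04,
        8.72603266e+01, -4.89286634e+00]), 'qd': array([ 0.08642578,  0.04142014, -0.06816775, -0.03054407, -0.03819023,
        0.06548328]), 'joint_efforts': array([ 5.82065386e-04, -5.69143152e+01, -5.00759912e+01, -3.84800514e-04,
        8.02287941e-04, -3.43625766e-05]), 'tool_pos': array([239.60154355, 550.10165059, 231.33168272]), 'tcp_rot': array([1.79995545e+02, 8.23386079e-04, 1.56462153e+02]), 'ft_force': array([ 0.71501991, -0.00363576, -0.21623481]), 'wrist_torque': array([0.02116973, 0.0016655 , 0.0006647 ]), 'grip_force': 0.0, 'finger_gap': 85.35785345747925}
```

View pics/scene0.png

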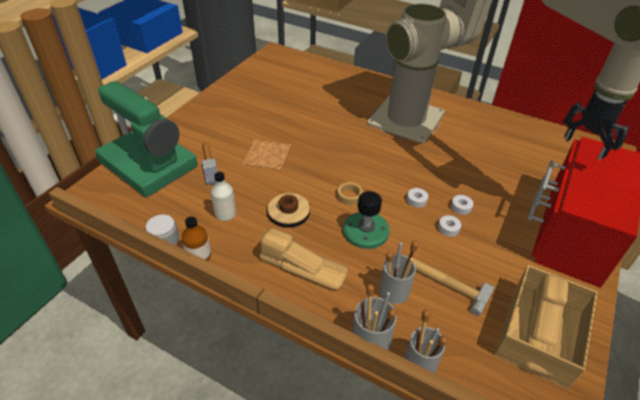

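View pics/top0.png

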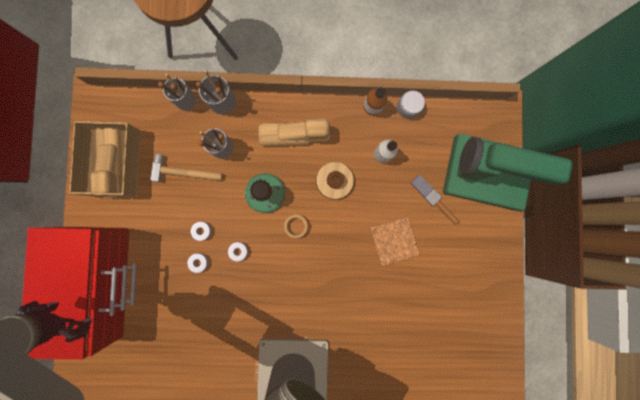

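```bash
python3 -m jog '[-0.484,-0.2725,0.03,0,0,-0.411,-0.484,-0.2725,0.03,0,0,-0.411,-0.484,-0.2725,0.03,0,0,-0.411,-0.484,-0.2725,0.03,0,0,-0.411,-0.484,-0.2725,0.03,0,0,-0.411,-0.484,-0.2725,0.03,0,0,-0.411,-0.484,-0.2725,0.03,0,0,-0.411,-0.484,-0.2725,0.03,0,0,-0.411]' 1 60
python3 - <<'E'
from h import *
from scipy.optimize import least_squares
print(r.pinch_z)
def fit(q):
    q=q[:,:2]
    # hull edge fit
    h=cv2.convexHull(q.astype(np.float32))[:,0]
    f=least_squares(lambda p:np.hypot(h[:,0]-p[0],h[:,1]-p[1])-p[2],[*h.mean(0),40],loss='soft_l1')
    return f.x.round(1)
for n in("scene","top"):
    W=np.load(n+"0.npz")["W"]
    for nm,c,z0,z1,R in[("foot",(575,107),14,27,75),("cap",(575,107),129,142,40),("hub",(620,-117),44,56,40),("collar",(446,306),18,30,40),("disc",(620,-117),18,30,70)]:
        d=np.hypot(W[...,0]-c[0],W[...,1]-c[1]);q=W[(d<R)&(W[...,2]>z0)&(W[...,2]<z1)]
        print(n,nm,fit(q),np.median(q[:,2]).round(1),len(q))
    d=np.hypot(W[...,0]-500,W[...,1]+150);print("bench",np.nanmedian(W[...,2][d<60]))
E
```

```text
time: 1.7
tool_pos: [537.8, 155.4, 204.9]
tcp_rot: [180.0, 0.0, -180.0]
ft_force: [0.7, 1.4, 0.0]
finger_gap: 85.5
grip_force: 0.0
18.700000000000003
scene foot [577.4 108.7  64.1] 20.3 996
scene cap [578.2 110.   27.7] 133.1 242
scene hub [ 622.3 -116.2   27.5] 48.6 190
scene collar [449.2 307.7  30.2] 21.9 224
scene disc [ 623.6 -115.5   60.4] 22.5 717
bench -1.8389900753156998
top foot [570.9 105.1  64. ] 22.2 847
top cap [569.8 104.1  30.1] 135.1 318
top hub [ 617.9 -119.4   27.3] 50.5 195
top collar [443.9 303.9  29.5] 24.6 244
top disc [ 618.1 -119.1   59.9] 24.5 834
bench 0.7045966540913198
```

```bash
python3 -m jog '[-0.036,-0.048,0,0,0,0,-0.036,-0.048,0,0,0,0,-0.036,-0.048,0.04,0,0,0,-0.036,-0.048,0.04,0,0,0]'
python3 - <<'E'
from h import *
for n in("scene","top"):
    s=r.snapshot(n);W=pts(s);p=r.sense()["tool_pos"]
    save(s,n+"1")
    d=np.hypot(W[...,0]-p[0],W[...,1]-p[1]);q=W[(d<90)&(W[...,2]>142)&(W[...,2]<185)]
    print(p,n,len(q),q.min(0),q.max(0),np.median(q,0))
a=cv2.imread("pics/scene1.png")[140:260,300:460];b=cv2.imread("pics/top1.png")[120:240,190:350]
cv2.imwrite("pics/c1.png",cv2.resize(np.vstack([a,b]),None,fx=2.4,fy=2.4))
E
```

```text
time: 2.2
tool_pos: [569.8, 109.4, 161.2]
tcp_rot: [-180.0, -0.4, -180.0]
ft_force: [-0.4, -0.5, 0.3]
finger_gap: 85.3
grip_force: 0.0
[570.98219317 109.67526095 163.43475535] scene 32 [561.3958036   55.70093261 173.56992995] [584.15398408 164.895808   184.93611309] [577.98497199  68.34107317 180.55779928]Traceback (most recent call last):
  File "<stdin>", line 6, in <module>
    return umr_minimum(a, axis, None, out, keepdims, initial, where)
ValueError: zero-size array to reduction operation minimum which has no identity
```

```bash
python3 -m jog '[0,0,0,0,0,0,-0.001,0,0.02,0,0,0,-0.001,0,0.04,0,0,0,-0.001,0,0.06,0,0,0,-0.001,0,0.06,0,0,0]'; python3 -m jog '[0,0,0,0,0,0,0,0,0,0,0,0,0,0,0,0,0,0,0,0,0,0,0,0]' -0.5 50
```

```text
time: 2.92
tool_pos: [571.3, 108.9, 101.2]
tcp_rot: [-180.0, -0.3, -180.0]
ft_force: [-0.1, -0.2, 0.6]
finger_gap: 85.4
grip_force: 0.0
time: 3.42
tool_pos: [574.6, 108.8, 106.2]
tcp_rot: [-180.0, 0.1, -180.0]
ft_force: [-1.5, -4.8, 5.6]
finger_gap: 58.3
grip_force: 54.0
```

```bash
python3 -m jog '[0,0,-0.025,0,0,0,0,0,-0.055,0,0,0,0,0,-0.065,0,0,0,0.01,-0.03,-0.065,0,0,0,0.03,-0.09,-0.065,0,0,0]';python3 -m jog '[0.115,-0.336,0,0,0,0,0.115,-0.336,0,0,0,0,0.115,-0.336,0,0,0,0,0.115,-0.336,0,0,0,0,0.115,-0.336,0,0,0,0,0.115,-0.336,0,0,0,0,0.115,-0.336,0,0,0,0,0.115,-0.336,0,0,0,0]'
python3 - <<'E'
from h import *
print(r.sense()["tool_pos"])
for n in("scene","top"):
    s=r.snapshot(n);W=pts(s)
    for nm,c in(("stand",(574,107)),("tip",(574,107))):
        d=np.hypot(W[...,0]-c[0],W[...,1]-c[1])
        for z0,z1,R in((14,27,75),(27,36,40),(36,116,25),(112,130,20)):
            q=W[(d<R)&(W[...,2]>z0)&(W[...,2]<z1)]
            if len(q)>2:print(n,z0,len(q),q.min(0).round(1),q.max(0).round(1),np.mean(q,0).round(1))
        break
E
```

```text
time: 4.05
tool_pos: [543.8, 20.6, 169.1]
tcp_rot: [180.0, 0.0, -179.8]
ft_force: [0.9, -0.7, -1.7]
finger_gap: 58.3
grip_force: 55.4
time: 5.05
tool_pos: [428.8, -315.5, 168.9]
tcp_rot: [179.9, -0.0, 180.0]
ft_force: [-0.1, 1.0, -1.7]
finger_gap: 58.1
grip_force: 55.4
[ 428.79980595 -315.53023025  168.90707062]
scene 14 1035 [515.   45.1  14. ] [643.5 173.4  27. ] [585.5 112.2  20. ]
scene 27 98 [553.1  86.5  27. ] [599.3 131.6  35.7] [580.7 108.7  29.3]
scene 36 162 [567.7  98.5  36.3] [589.  119.5 115.6] [581.7 110.6  78.4]
scene 112 22 [567.7 100.9 112.1] [587.  115.7 122.7] [578.2 108.7 116.8]
top 14 1044 [506.8  42.5  14.1] [633.6 168.6  27. ] [570.2 104.8  22.1]
top 27 126 [541.8  71.2  27. ] [608.8 128.2  35.2] [569.4 102.   30.4]
top 36 37 [550.6  95.1  36.1] [579.1 113.9 115.3] [569.  101.2  89.2]
top 112 31 [563.6  96.1 112.4] [579.1 113.7 125.6] [571.5 105.  118.1]
```

```bash
python3 -m jog '[0,-0.002,0.04,0,0,0,0,-0.002,0.09,0,0,0,0,-0.002,0.13,0,0,0,0,-0.002,0.142,0,0,0,0,-0.002,0.145,0,0,0,0,-0.002,0.145,0,0,0]';python3 -m jog '[0,0,0.001,0,0,0,0,0,0.002,0,0,0,0,0,0.002,0,0,0]';python3 -m jog '[0,0,0.001,0,0,0,0,0,0.002,0,0,0,0,0,0.002,0,0,0]'
```

```text
time: 5.9
tool_pos: [430.2, -318.9, 26.5]
tcp_rot: [-179.9, 0.1, -180.0]
ft_force: [0.3, -0.1, -1.2]
finger_gap: 58.2
grip_force: 55.4
time: 6.28
tool_pos: [429.1, -318.3, 23.1]
tcp_rot: [-180.0, 0.0, -180.0]
ft_force: [-0.3, -0.4, -2.5]
finger_gap: 58.3
grip_force: 55.4
time: 6.65
tool_pos: [429.1, -318.2, 20.9]
tcp_rot: [-180.0, 0.0, -180.0]
ft_force: [-0.6, 1.5, 2.5]
finger_gap: 57.9
grip_force: 55.7
```

```bash
python3 -m jog '[0,0,0.0005,0,0,0,0,0,0.0005,0,0,0]';python3 -m jog '[0,0,0.0005,0,0,0,0,0,0.0005,0,0,0,0,0,0.0005,0,0,0]' 1; python3 -m jog '[0,0,-0.03,0,0,0,0,0,-0.08,0,0,0,0,0,-0.13,0,0,0,-0.05,0.05,-0.13,0,0,0,-0.11,0.11,-0.13,0,0,0,-0.17,0.15,-0.13,0,0,0,-0.191,0.201,-0.13,0,0,0]'
python3 -m jog '[0,0,0,0,0,0,0,0,0,0,0,0]'
cat >> h.py <<'E'
from scipy.optimize import least_squares
def fit(q):
    h=cv2.convexHull(q[:,:2].astype(np.float32))[:,0]
    return least_squares(lambda p:np.hypot(h[:,0]-p[0],h[:,1]-p[1])-p[2],[*h.mean(0),40],loss='soft_l1').x.round(1)
def circ(W,c,z0,z1,R):
    d=np.hypot(W[...,0]-c[0],W[...,1]-c[1]);q=W[(d<R)&(W[...,2]>z0)&(W[...,2]<z1)]
    return fit(q) if len(q)>20 else None,len(q),(np.median(q[:,2]).round(1) if len(q) else None)
E
python3 - <<'E'
from h import *
for n in("scene","top"):
    W=pts(r.snapshot(n));print(n,circ(W,(430,-318),40,57,45))
E
```

```text
time: 6.9
tool_pos: [429.2, -318.2, 20.9]
tcp_rot: [-180.0, 0.0, -180.0]
ft_force: [-2.4, 3.0, 6.8]
finger_gap: 58.0
grip_force: 56.1
time: 7.28
tool_pos: [428.9, -318.1, 19.6]
tcp_rot: [180.0, -0.0, -180.0]
ft_force: [0.5, -0.6, 0.2]
finger_gap: 85.0
grip_force: 0.0
time: 8.15
tool_pos: [604.8, -140.0, 149.7]
tcp_rot: [-180.0, 0.0, 180.0]
ft_force: [-0.1, -0.8, -0.4]
finger_gap: 85.6
grip_force: 0.0
time: 8.4
tool_pos: [602.9, -140.8, 149.3]
tcp_rot: [-180.0, -0.1, -179.9]
ft_force: [0.1, -0.4, 0.6]
finger_gap: 85.6
grip_force: 0.0
scene (array([ 431.4, -313.1,   29.3]), 40, np.float64(44.9))
top (array([ 425.3, -319.3,   31. ]), 290, np.float64(48.6))
```

```bash
python3 -m jog '[-0.0175,0.024,0,0,0,0,-0.0175,0.024,0.04,0,0,0,-0.0175,0.024,0.08,0,0,0,-0.0175,0.024,0.1,0,0,0,-0.0175,0.024,0.1,0,0,0,-0.0175,0.024,0.1,0,0,0]'
```

```text
time: 9.25
tool_pos: [621.8, -117.7, 51.7]
tcp_rot: [-180.0, 0.1, 180.0]
ft_force: [0.4, -0.4, 1.3]
finger_gap: 85.2
grip_force: 0.0
```

```bash
python3 -m jog '[0,0.001,0.014,0,0,0,0,0.001,0.025,0,0,0,0,0.001,0.027,0,0,0,0,0.001,0.027,0,0,0]';  python3 -m jog '[0,0,0,0,0,0,0,0,0,0,0,0,0,0,0,0,0,0,0,0,0,0,0,0]' -0.5 60
```

```text
time: 9.75
tool_pos: [620.4, -115.8, 22.3]
tcp_rot: [180.0, -0.0, -180.0]
ft_force: [0.3, -0.9, -0.5]
finger_gap: 85.4
grip_force: 0.0
time: 10.25
tool_pos: [621.5, -116.3, 23.9]
tcp_rot: [-180.0, 0.1, -180.0]
ft_force: [-1.8, 0.0, 5.2]
finger_gap: 54.2
grip_force: 64.0
```

```bash
python3 -m jog '[0,0,-0.03,0,0,0,0,0,-0.08,0,0,0,0.01,0.02,-0.12,0,0,0,0.03,0.06,-0.12,0,0,0,0.046,0.1,-0.12,0,0,0,0.046,0.106,-0.12,0,0,0,0.046,0.106,-0.12,0,0,0,0.046,0.106,-0.12,0,0,0]'
cat > m.py <<'E'
from h import *
p=r.sense()["tool_pos"];print(p.round(1))
for n in("scene","top"):
    s=r.snapshot(n);W=pts(s);save(s,n+"2")
    print(n,"disc",circ(W,p,p[2]-13,p[2]+9,75),"foot",circ(W,(574,107),15,27,75))
    d=np.hypot(W[...,0]-574,W[...,1]-107)
    q=W[(d<20)&(W[...,2]>100)&(W[...,2]<130)];print("tip",len(q),((q.min(0)+q.max(0))/2).round(1))
    cv2.imwrite(f"pics/c_{n}.png",cv2.resize(s["pixels"][130:260,190:440,::-1],None,fx=3,fy=3))
E
python3 m.py
```

```text
time: 11.25
tool_pos: [574.9, -10.8, 142.5]
tcp_rot: [-180.0, -0.0, 180.0]
ft_force: [0.2, -0.3, -1.5]
finger_gap: 54.5
grip_force: 64.3
[574.9 -10.8 142.5]
scene disc (array([579. ,  -8. ,  59.8]), 743, np.float64(140.8)) foot (array([577.7, 109.2,  63.1]), 1016, np.float64(20.3))
tip 51 [578.6 109.5 111.2]
top disc (array([569.2, -11.5,  57.5]), 315, np.float64(143.2)) foot (array([570.7, 105.8,  63.3]), 401, np.float64(22.0))Traceback (most recent call last):
  File "m.py", line 7, in <module>
    q=W[(d<20)&(W[...,2]>100)&(W[...,2]<130)];print("tip",len(q),((q.min(0)+q.max(0))/2).round(1))
                                                                   ~~~~~^^^
    return umr_minimum(a, axis, None, out, keepdims, initial, where)
ValueError: zero-size array to reduction operation minimum which has no identity
```

View pics/c_scene.png

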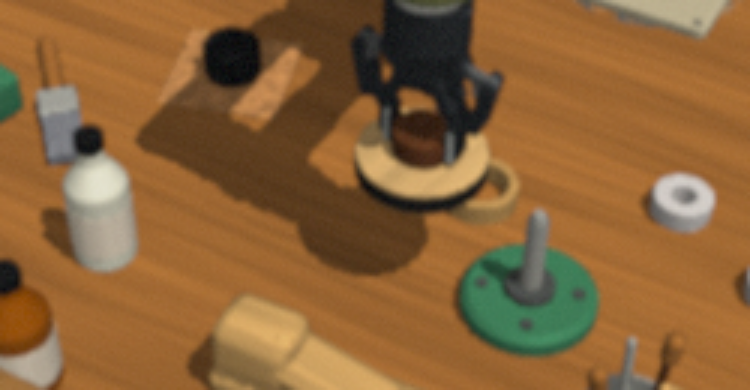

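```bash
python3 -m jog '[0,0,-0.02,0,0,0,0,0.04,-0.02,0,0,0,0,0.09,-0.02,0,0,0,0,0.117,-0.02,0,0,0,0,0.117,-0.02,0,0,0,0,0.117,-0.02,0,0,0,0,0.117,-0.01,0,0,0,0,0.117,-0.005,0,0,0]'
cat > m2.py <<'E'
from h import *
p=r.sense()["tool_pos"];print(p.round(1))
for n in("scene","top"):
    s=r.snapshot(n);W=pts(s)
    print(n,"disc",circ(W,p,p[2]-13,p[2]+9,75),"foot",circ(W,(574,107),15,27,75))
E
python3 m2.py
```

```text
time: 12.35
tool_pos: [574.1, 106.1, 146.6]
tcp_rot: [-180.0, -0.1, 179.9]
ft_force: [-0.3, 0.2, -2.8]
finger_gap: 54.9
grip_force: 64.4
[574.1 106.1 146.6]
scene disc (array([577.5, 108.6,  60.3]), 807, np.float64(144.9)) foot (array([578.1, 108.9,  64.3]), 967, np.float64(20.3))
top disc (array([570.9, 104.3,  59.7]), 227, np.float64(146.4)) foot (array([570.4, 104.6,  63.5]), 120, np.float64(20.6))
```

```bash
python3 -m jog '[0,0,0.006,0,0,0,0,0,0.012,0,0,0,0,0,0.018,0,0,0,0,0,0.024,0,0,0,0,0,0.03,0,0,0,0,0,0.03,0,0,0]'
```

```text
time: 13.2
tool_pos: [574.1, 107.1, 116.9]
tcp_rot: [-180.0, -0.1, -180.0]
ft_force: [0.4, -0.3, -2.3]
finger_gap: 54.6
grip_force: 64.4
```

```bash
python3 -m jog '[0,0,0.01,0,0,0,0,0,0.02,0,0,0,0,0,0.03,0,0,0,0,0,0.04,0,0,0,0,0,0.05,0,0,0,0,0,0.056,0,0,0,0,0,0.056,0,0,0]';python3 -m jog '[0,0,0.002,0,0,0,0,0,0.004,0,0,0,0,0,0.004,0,0,0]';python3 -m jog '[0,0,0.001,0,0,0,0,0,0.002,0,0,0,0,0,0.002,0,0,0]'
```

```text
time: 14.08
tool_pos: [574.1, 107.0, 61.0]
tcp_rot: [-180.0, -0.1, -180.0]
ft_force: [-0.4, 0.1, -2.2]
finger_gap: 54.6
grip_force: 64.4
time: 14.45
tool_pos: [574.6, 107.1, 57.7]
tcp_rot: [180.0, 0.0, -180.0]
ft_force: [0.1, 0.3, -2.0]
finger_gap: 54.4
grip_force: 64.4
time: 14.82
tool_pos: [574.5, 107.0, 55.6]
tcp_rot: [-180.0, -0.0, -180.0]
ft_force: [-0.2, -0.4, -2.8]
finger_gap: 54.4
grip_force: 64.4
```

```bash
python3 -m jog '[0,0,0.001,0,0,0,0,0,0.002,0,0,0,0,0,0.002,0,0,0]';python3 -m jog '[0,0,0.0005,0,0,0,0,0,0.001,0,0,0,0,0,0.001,0,0,0]'
```

```text
time: 15.2
tool_pos: [574.7, 107.1, 54.0]
tcp_rot: [-180.0, 0.0, -180.0]
ft_force: [-1.1, 0.2, 0.4]
finger_gap: 54.4
grip_force: 64.7
time: 15.58
tool_pos: [574.8, 107.1, 53.9]
tcp_rot: [-180.0, 0.0, -180.0]
ft_force: [-6.5, -0.9, 9.4]
finger_gap: 54.2
grip_force: 65.6
```

```bash
python3 -m jog '[0,0,0,0,0,0,0,0,0,0,0,0,0,0,0,0,0,0]' 1; python3 -m jog '[0,0,-0.03,0,0,0,0,0,-0.09,0,0,0,0,0,-0.147,0,0,0,0.03,0.045,-0.147,0,0,0,0.06,0.095,-0.147,0,0,0,0.09,0.14,-0.147,0,0,0,0.128,0.199,-0.147,0,0,0,0.128,0.199,-0.147,0,0,0]'; python3 -m jog '[0,0,0.06,0,0,0,0,0,0.12,0,0,0,0,0,0.15,0,0,0,0,0,0.15,0,0,0,0,0,0.15,0,0,0]'
python3 - <<'E'
from h import *
for n in("scene","top"):
    W=pts(r.snapshot(n));print(n,circ(W,(574.5,107),74,86,40),circ(W,(574.5,107),46,59,70))
print(r.sense()["tool_pos"])
E
```

```text
time: 15.95
tool_pos: [574.7, 107.1, 52.6]
tcp_rot: [180.0, 0.0, -180.0]
ft_force: [-1.3, 0.2, 0.1]
finger_gap: 85.5
grip_force: 0.0
time: 16.95
tool_pos: [444.3, 309.0, 199.7]
tcp_rot: [179.9, -0.0, -179.7]
ft_force: [0.5, -1.2, 0.0]
finger_gap: 85.4
grip_force: 0.0
time: 17.58
tool_pos: [448.0, 306.2, 51.4]
tcp_rot: [179.9, 0.1, 180.0]
ft_force: [0.1, -0.6, -0.1]
finger_gap: 85.7
grip_force: 0.0
scene (array([577.9, 109.5,  27.7]), 205, np.float64(78.4)) (array([577.1, 108.9,  60.9]), 817, np.float64(52.3))
top (array([571.8, 105.1,  27. ]), 204, np.float64(80.7)) (array([572.1, 105.7,  59.9]), 882, np.float64(54.7))
[448.48457809 306.71953862  52.18506472]
```

```bash
python3 -m jog '[0,0,0.02,0,0,0,0,0,0.035,0,0,0,0,0,0.045,0,0,0,0,0,0.045,0,0,0]';  python3 -m jog '[0,0,0,0,0,0,0,0,0,0,0,0,0,0,0,0,0,0,0,0,0,0,0,0]' -0.5 60
```

```text
time: 18.18
tool_pos: [446.0, 305.7, 4.0]
tcp_rot: [-180.0, -0.1, -180.0]
ft_force: [0.5, -0.5, 0.0]
finger_gap: 85.2
grip_force: 0.0
time: 18.68
tool_pos: [447.3, 306.4, 6.2]
tcp_rot: [180.0, 0.1, -180.0]
ft_force: [-3.6, -2.0, 9.0]
finger_gap: 58.2
grip_force: 62.7
```

```bash
python3 -m jog '[0,0,-0.04,0,0,0,0,0,-0.1,0,0,0,0,0,-0.14,0,0,0,-0.03,-0.045,-0.14,0,0,0,-0.06,-0.095,-0.14,0,0,0,-0.09,-0.14,-0.14,0,0,0,-0.12,-0.188,-0.14,0,0,0,-0.127,-0.199,-0.14,0,0,0]'; python3 -m jog '[0,0,0,0,0,0,0,0,0,0,0,0,0,0,0,0,0,0,0,0,0,0,0,0]'
python3 - <<'E'
from h import *
p=r.sense()["tool_pos"];print(p)
for n in("scene","top"):
    s=r.snapshot(n);W=pts(s);save(s,n+"3");print(n,circ(W,p,p[2]+10,p[2]+24,34),circ(W,(574.5,107),46,59,70))
cv2.imwrite("pics/c3.png",cv2.resize(s["pixels"][:0:1] if 0 else cv2.imread("pics/scene3.png")[110:260,290:450],None,fx=4,fy=4))
E
```

```text
time: 19.68
tool_pos: [575.1, 103.9, 145.1]
tcp_rot: [-180.0, 0.1, 179.8]
ft_force: [-0.2, 0.3, -1.9]
finger_gap: 58.2
grip_force: 65.3
time: 20.18
tool_pos: [573.2, 108.0, 144.8]
tcp_rot: [180.0, 0.0, -179.9]
ft_force: [0.9, 0.1, -1.5]
finger_gap: 57.7
grip_force: 65.3
[573.23893478 108.03615443 144.77731085]
scene (array([575.6, 108.1,  30.5]), 284, np.float64(160.2)) (array([577.6, 108.9,  60.7]), 817, np.float64(52.1))
top (None, 0, None) (array([572.1, 105.3,  59.3]), 244, np.float64(54.6))
```

View pics/c3.png

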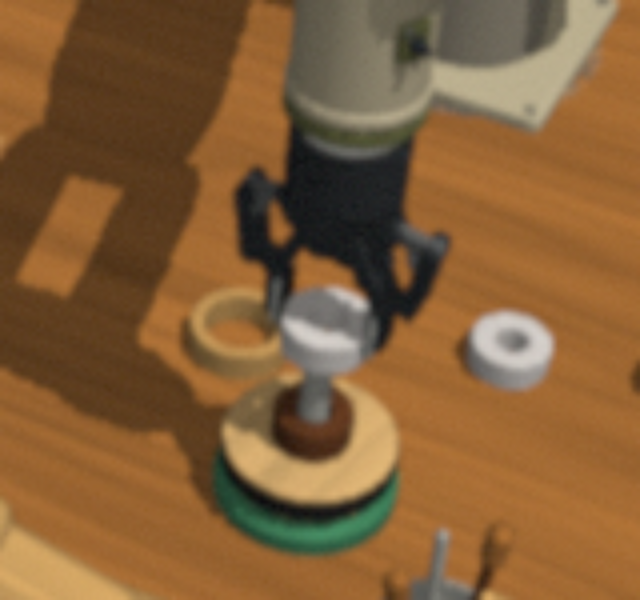

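```bash
python3 -m jog '[-0.0015,0,0,0,0,0,-0.0015,0,0.006,0,0,0,-0.0015,0,0.012,0,0,0,-0.0015,0,0.018,0,0,0,-0.0015,0,0.023,0,0,0,-0.0015,0,0.028,0,0,0,-0.0015,0,0.033,0,0,0,-0.0015,0,0.033,0,0,0]'
```

```text
time: 21.28
tool_pos: [574.8, 107.0, 111.1]
tcp_rot: [-180.0, -0.1, -180.0]
ft_force: [0.4, 0.5, -1.3]
finger_gap: 58.1
grip_force: 65.3
```

```bash
python3 -m jog '[0,0,0.006,0,0,0,0,0,0.012,0,0,0,0,0,0.018,0,0,0,0,0,0.021,0,0,0,0,0,0.021,0,0,0]';python3 -m jog '[0,0,0.001,0,0,0,0,0,0.002,0,0,0,0,0,0.002,0,0,0]';python3 -m jog '[0,0,0.001,0,0,0,0,0,0.0015,0,0,0,0,0,0.0015,0,0,0]'
```

```text
time: 21.9
tool_pos: [574.8, 107.0, 90.3]
tcp_rot: [-180.0, -0.0, -180.0]
ft_force: [-0.6, -0.3, -1.8]
finger_gap: 58.1
grip_force: 65.3
time: 22.28
tool_pos: [575.1, 107.1, 88.7]
tcp_rot: [180.0, 0.0, -180.0]
ft_force: [1.0, 0.5, -1.3]
finger_gap: 57.9
grip_force: 65.3
time: 22.65
tool_pos: [575.1, 107.0, 87.1]
tcp_rot: [-180.0, -0.0, -180.0]
ft_force: [0.5, -0.4, -1.7]
finger_gap: 58.0
grip_force: 65.3
```

```bash
python3 -m jog '[0,0,0.0007,0,0,0,0,0,0.0013,0,0,0,0,0,0.0013,0,0,0]';python3 -m jog '[0,0,0.0005,0,0,0,0,0,0.001,0,0,0,0,0,0.001,0,0,0]'
```

```text
time: 23.02
tool_pos: [575.3, 107.1, 86.3]
tcp_rot: [-180.0, 0.0, -180.0]
ft_force: [-2.2, -0.9, 3.0]
finger_gap: 57.6
grip_force: 65.7
time: 23.4
tool_pos: [575.8, 107.1, 86.3]
tcp_rot: [180.0, 0.1, -180.0]
ft_force: [-3.8, -0.2, 8.8]
finger_gap: 57.8
grip_force: 66.4
```

```bash
python3 -m jog '[0,0,0,0,0,0,0,0,0,0,0,0,0,0,0,0,0,0]' 1; python3 -m jog '[0,0,-0.03,0,0,0,0,0,-0.08,0,0,0,0,0,-0.115,0,0,0,0.02,-0.06,-0.115,0,0,0,0.04,-0.12,-0.115,0,0,0,0.06,-0.18,-0.115,0,0,0]'; python3 -m jog '[0.086,-0.245,0.05,0,0,0,0.086,-0.245,0.05,0,0,0,0.086,-0.245,0.05,0,0,0,0.086,-0.245,0.05,0,0,0,0.086,-0.245,0.05,0,0,0,0.086,-0.245,0.05,0,0,0,0.086,-0.245,0.05,0,0,0]'
python3 - <<'E'
from h import *
for n in("scene","top"):
    W=pts(r.snapshot(n));print(n,circ(W,(574.5,107),98,110,40),circ(W,(430,-318),40,57,45))
print(r.sense()["tool_pos"])
E
```

```text
time: 23.78
tool_pos: [575.0, 107.0, 84.6]
tcp_rot: [-180.0, -0.0, -180.0]
ft_force: [0.4, 0.2, 0.9]
finger_gap: 85.3
grip_force: 0.0
time: 24.52
tool_pos: [515.1, -72.2, 200.0]
tcp_rot: [-180.0, 0.0, -179.9]
ft_force: [0.9, -0.2, 0.2]
finger_gap: 85.1
grip_force: 0.0
time: 25.4
tool_pos: [430.6, -314.7, 150.2]
tcp_rot: [180.0, 0.0, -179.9]
ft_force: [-0.2, -0.0, -0.2]
finger_gap: 85.5
grip_force: 0.0
scene (array([576.8, 109. ,  30.1]), 254, np.float64(102.4)) (array([ 431.1, -313. ,   30.8]), 169, np.float64(45.9))
top (array([572.3, 105.5,  29.2]), 265, np.float64(104.9)) (array([ 425.7, -318.2,   30.6]), 99, np.float64(47.4))
[ 430.80611426 -314.58254957  150.27831675]
```

```bash
python3 -m jog '[0,0,0,0,0,0,0,0,0.03,0,0,0,0,0,0.06,0,0,0,0,0,0.08,0,0,0,0,0,0.08,0,0,0]'
```

```text
time: 26.12
tool_pos: [429.0, -314.3, 68.2]
tcp_rot: [179.9, -0.2, -179.9]
ft_force: [0.4, 0.1, 1.1]
finger_gap: 85.5
grip_force: 0.0
```

```bash
python3 -m jog '[0,-0.003,0.01,0,0,0,0,-0.003,0.025,0,0,0,0,-0.003,0.04,0,0,0,0,-0.003,0.05,0,0,0,0,-0.003,0.05,0,0,0]'; python3 -m jog '[0,0,0,0,0,0,0,0,0,0,0,0,0,0,0,0,0,0,0,0,0,0,0,0]' -0.5 50
```

```text
time: 26.75
tool_pos: [429.1, -318.1, 18.5]
tcp_rot: [179.9, -0.1, -180.0]
ft_force: [-0.5, 0.5, 0.2]
finger_gap: 85.5
grip_force: 0.0
time: 27.25
tool_pos: [430.7, -319.5, 21.2]
tcp_rot: [-179.9, 0.1, -180.0]
ft_force: [-1.3, 0.8, 5.7]
finger_gap: 57.9
grip_force: 54.2
```

```bash
python3 -m jog '[0,0,-0.04,0,0,0,0,0,-0.1,0,0,0,0,0,-0.145,0,0,0,-0.02,0.06,-0.145,0,0,0,-0.04,0.12,-0.145,0,0,0,-0.06,0.18,-0.145,0,0,0]'; python3 -m jog '[-0.085,0.245,0,0,0,0,-0.085,0.245,0,0,0,0,-0.085,0.245,0,0,0,0,-0.085,0.245,0,0,0,0,-0.085,0.245,0,0,0,0,-0.085,0.245,0,0,0,0,-0.085,0.245,0,0,0,0,-0.085,0.245,0,0,0,0]'; python3 -m jog '[0,0,0,0,0,0,0,0,0,0,0,0]'
cat > m4.py <<'E'
from h import *
p=r.sense()["tool_pos"];print(p)
for n in("scene","top"):
    s=r.snapshot(n);W=pts(s);print(n,circ(W,p,p[2]+20,p[2]+36,34),circ(W,p,p[2]-16,p[2]-2,34),circ(W,(574.5,107),98,110,40))
E
python3 m4.py
```

```text
time: 28.0
tool_pos: [489.5, -139.4, 165.3]
tcp_rot: [-180.0, 0.1, 180.0]
ft_force: [1.3, -0.5, -1.6]
finger_gap: 58.1
grip_force: 54.7
time: 29.0
tool_pos: [574.0, 102.6, 165.0]
tcp_rot: [-180.0, -0.0, 179.9]
ft_force: [0.7, -0.7, -1.7]
finger_gap: 57.9
grip_force: 54.7
time: 29.25
tool_pos: [574.1, 103.5, 165.0]
tcp_rot: [-180.0, 0.0, 180.0]
ft_force: [-0.6, 0.1, -1.3]
finger_gap: 57.9
grip_force: 54.7
[574.10932634 103.48094657 165.01449592]
scene (array([577. , 101.6,  29.5]), 282, np.float64(190.7)) (array([575.8, 105.7,  30.8]), 84, np.float64(156.3)) (array([578.8, 110.1,  29.6]), 246, np.float64(102.5))
top (None, 1, np.float64(189.4)) (None, 0, None) (None, 0, None)
```

```bash
python3 -m jog '[-0.0012,0.0035,0,0,0,0,-0.0012,0.0035,0.01,0,0,0,-0.0012,0.0035,0.02,0,0,0,-0.0012,0.0035,0.022,0,0,0,-0.0012,0.0035,0.022,0,0,0]'; python3 m4.py
```

```text
time: 29.98
tool_pos: [575.0, 107.5, 142.3]
tcp_rot: [-180.0, -0.1, -180.0]
ft_force: [0.4, 0.8, -1.4]
finger_gap: 58.3
grip_force: 54.7
[574.98113979 107.50125564 142.33798241]
scene (array([579.3, 105.6,  29.9]), 284, np.float64(168.2)) (array([578. , 110.5,  29.6]), 84, np.float64(132.7)) (array([579.4, 110.4,  29. ]), 168, np.float64(102.1))
top (None, 1, np.float64(163.7)) (None, 0, None) (None, 0, None)
```

Aligned within about a millimetre; lower on.

```bash
python3 -m jog '[0,0,0.004,0,0,0,0,0,0.008,0,0,0,0,0,0.012,0,0,0,0,0,0.015,0,0,0,0,0,0.017,0,0,0,0,0,0.017,0,0,0]';python3 -m jog '[0,0,0.001,0,0,0,0,0,0.0015,0,0,0,0,0,0.0015,0,0,0]';python3 -m jog '[0,0,0.001,0,0,0,0,0,0.0015,0,0,0,0,0,0.0015,0,0,0]'
```

```text
time: 30.82
tool_pos: [575.2, 107.5, 125.7]
tcp_rot: [-180.0, -0.0, -180.0]
ft_force: [-0.3, -1.3, -1.6]
finger_gap: 57.9
grip_force: 54.7
time: 31.2
tool_pos: [575.3, 107.5, 124.4]
tcp_rot: [-180.0, 0.0, -180.0]
ft_force: [-0.4, 0.2, -2.3]
finger_gap: 58.3
grip_force: 54.7
time: 31.58
tool_pos: [575.2, 107.6, 122.8]
tcp_rot: [-180.0, -0.0, -180.0]
ft_force: [-0.0, -0.8, -1.8]
finger_gap: 58.3
grip_force: 54.7
```

```bash
python3 -m jog '[0,0,0.0007,0,0,0,0,0,0.0013,0,0,0,0,0,0.0013,0,0,0]';python3 -m jog '[0,0,0.0005,0,0,0,0,0,0.001,0,0,0,0,0,0.001,0,0,0]'
```

```text
time: 31.95
tool_pos: [575.2, 107.5, 121.5]
tcp_rot: [-180.0, -0.0, -180.0]
ft_force: [-0.8, -0.2, -1.3]
finger_gap: 58.1
grip_force: 54.7
time: 32.33
tool_pos: [575.6, 107.6, 121.2]
tcp_rot: [180.0, 0.0, -180.0]
ft_force: [-1.3, -0.8, 4.9]
finger_gap: 58.2
grip_force: 55.3
```

```bash
python3 -m jog '[0,0,0.0005,0,0,0,0,0,0.0005,0,0,0]'; python3 -m jog '[0,0,0,0,0,0,0,0,0,0,0,0,0,0,0,0,0,0]' 1; python3 -m jog '[0,0,-0.02,0,0,0,0,0,-0.06,0,0,0,0,0,-0.1,0,0,0,0.05,0,-0.1,0,0,0,0.11,0,-0.1,0,0,0,0.16,0,-0.1,0,0,0,0.16,0,-0.1,0,0,0]'
python3 - <<'E'
from h import *
for n in("scene","top"):
    s=r.snapshot(n);W=pts(s);save(s,n+"5")
    print(n,circ(W,(574.5,107),142,158,40),circ(W,(574.5,107),46,59,70))
a=cv2.imread("pics/scene5.png")[110:350,200:520];cv2.imwrite("pics/c5.png",cv2.resize(a,None,fx=2.4,fy=2.4))
E
```

```text
time: 32.58
tool_pos: [575.9, 107.6, 121.3]
tcp_rot: [180.0, 0.1, -180.0]
ft_force: [-2.5, -0.1, 7.3]
finger_gap: 58.1
grip_force: 55.6
time: 32.95
tool_pos: [575.1, 107.5, 119.8]
tcp_rot: [-180.0, -0.0, -180.0]
ft_force: [-0.3, -0.2, -0.7]
finger_gap: 85.2
grip_force: 0.0
time: 33.83
tool_pos: [412.9, 107.7, 221.2]
tcp_rot: [180.0, 0.1, -179.9]
ft_force: [0.7, 0.3, 0.7]
finger_gap: 85.7
grip_force: 0.0
scene (array([577.6, 109.8,  29. ]), 267, np.float64(146.7)) (array([578.4, 109.7,  60.5]), 767, np.float64(52.6))
top (array([572.1, 105.7,  30.1]), 337, np.float64(149.0)) (array([572.1, 105.6,  59.9]), 758, np.float64(54.7))
```

View pics/c5.png

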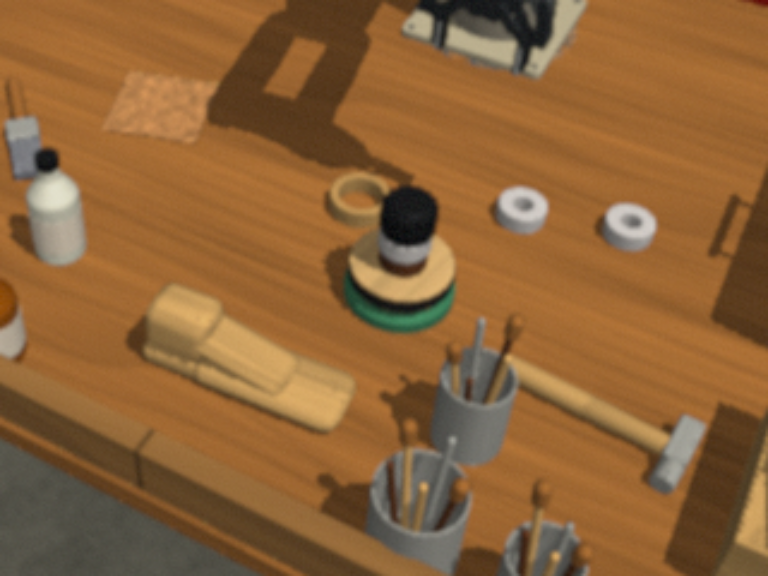

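The picture shows the stack complete at about (405,250): wheel, collar and cap. The top of the cap reads about 149 mm, as it should, and the other things are where they were.

```bash
python3 -c "from bench import r;print(r.hand_in())"
```

```text
the job is handed in; nothing more can be done
None
```

The cap was stood on the cork mat, the wheel, the farthest collar and then the cap were lowered fully home on the spindle, nothing else on the bench was moved, and the job was handed in at about 34 s of the 72 s allowed.

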